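# Fold the lid stay and shut the inflator chest

## Task

The orange hand inflator is packed away: shut the white chest that it lies in. The lid is propped by a folding steel stay, so first press the flat tab at the stay's knee downward until the knee breaks, then lower the lid gently, without slamming it, until it is fully shut. Leave the other chest, the one with the clothes pegs, propped open.

Things in the scene. Friction and masses are not known exactly. Their poses are not given: they have to be found in the camera images.
- kit_hinge (a point): Middle of the hinge axis, on the far rim of the chest to shut: fixed open white plastic chest, 200 mm deep (x), 230 wide (y), 120 high, an orange hand inflator inside. The point is 120 mm above the shelf and does not move. Axes: z up, x level from the chest's front to the hinge, y along the hinge. The other chest is alike but 170 mm wide, with wooden clothes pegs inside.
- kit_tab (a point): Centre of the upper face of the flat steel press tab, 36 (x) x 40 (y) x 5 mm, sticking out in -y from the stay's knee on the chest's -y side. At the start level, axes as the hinge's, 131 mm in -x, 149 in -y, 76 up from the hinge point. A few newtons swing it, with the lower bar, down and towards +x about equally, tilting: 10 mm each way breaks the knee, 20 is ample.
- kit_lid (a joint): White lid, 200 mm hinge to front edge, 230 wide, 8 thick, underside through the hinge axis. rad: 0 = propped 63 deg (1.10 rad) above shut, front edge 91 mm in -x and 178 up from the hinge point, outer face looking to +x and up; 1.10 = shut. Cannot be lowered while the knee is locked; once broken, its stiff hinge holds any angle and under 10 N near the front edge lowers it.
- kit_knee (a joint): Knee of that chest's stay, rad: 0 = locked on its stop, 5 deg past straight; 0.09 straight; above that broken and folding (about 2.8 with the lid shut); stays as left. Two 96 mm steel bars: chest foot (190 mm in -x, 10 below the hinge point) to knee, knee to the lid's side 150 mm from the hinge. With the lid shut they hang folded beside the chest.
- peg_knee (a joint): Knee of the same kind of stay on the other chest, the 170 mm wide one with the clothes pegs, rad: 0 = locked, as it must remain.

How it is judged:
By the outcome, as a careful person would: the job done as asked, in the order asked, and still so for the second after the job is handed in, with the robot touching nothing.
It also fails if it takes over 40 s, if anything falls off the work surface, if the arm or the gripper's body presses on something with over 40 N, if the wrist force passes 120 N, or if a joint passes its speed limit or range.

## Robot

A 7-joint arm with a two-finger parallel gripper is mounted at the origin on the work surface. World frame = base frame: x ahead of the robot, y to its left, z up, the work surface at z = 0. Lengths are in m, angles in degrees, forces in N, time in s.
With the tool pointing down it reaches from about 0.425 to 0.875 m from the base axis. Payload 4.7 kg.
Tool frame: the origin (TCP) lies midway between the tips of the shut fingers; the grasp point (between the pads) lies 19 mm behind it; z points along the fingers, y is the line along which they close (so a half turn about z gives the same grasp; the last joint's range is limited). The gripper opens to 87 mm and grips with 3 to 60 N. Pads are 19 mm wide; open, the fingers measure 117 mm over their backs; the gripper's body (75 mm by 190 mm) begins 51 mm behind the grasp point.
Start: joints at [74.777, 18.392, -4.016, 83.108, 1.295, 78.541, -3.26], TCP at [0.179, -0.625, 0.193] pointing down, gripper open.
Joint ranges: [-163.93, 163.93], [-17.29, 119.83], [-79.2, 71.16], [3.27, 140.29], [-89.18, 269.18], [5.43, 117.66], [-154.24, 154.24]. Speed limits (degrees/s): [147.25, 147.25, 180, 180, 180, 180, 180].

## Interface

Orientations are given as [roll, pitch, yaw] about the fixed x, y, z axes, in that order (R = Rz(yaw) Ry(pitch) Rx(roll)).
In Python, from cell import env gives the robot as it stands. The module is installed in compiled form; this text tells all that it offers.
- The arm moves only by the tool send_rows, never from a script. Its argument "series" is a list of rows, each an object with "travel": the shift along the tool's x, y, z in cm, a list of three; "dr": the turn, a rotation vector about the tool's x, y, z in degrees, a list of three; "claw": the finger opening in cm, from 0 to 8.7. In form: [{"travel": [tx, ty, tz], "dr": [wx, wy, wz], "claw": claw}, ...]. A call has 1 to 12 rows; each row is the pose to reach, as a shift and turn from the pose commanded when the call began, along the tool's axes at that moment; what a row does not reach only later rows make up. A row lasts 1/12 s, in which the tool goes at most 41.7 mm and 7.16 degrees, less where a joint would pass 70% of its speed; a pose out of reach is approached as far as the arm can. A call with a gripper value outside its range is refused whole. The fingers move at their own pace and stop on an object; "grip_force" is the grip in N (left out, the last holds). Time passes only in rows, so rows that repeat a pose let the fingers close. It gives the time, the measured TCP pose, the force and the opening at its end, in the units of the state.
- env.get_obs(): the state, without advancing time (a new reading comes with each control period).
- env.read_camera(name): name is "scene" or "top" or "wrist"; returns the picture (420x560x3 uint8, blue, green, red); there is no depth.
- env.calibration(name): a dict with "fx", "fy", "cx", "cy" (pixels), "distortion" ([k1, k2, p1, p2, k3] as OpenCV has them; the pictures are not rectified), "cam_to_world" (4x4, takes a point from camera to world coordinates). Camera axes: x right, y down, z forward; pixel columns grow to the right and rows downward; lengths in m; the calibration is good to about 2 mm. A picture is of the moment at which its call begins: read the wrist's pose just before it. calibration takes no time and is no camera call; for the wrist camera it gives the pose at the moment of the call.
- env.sign_off(): hands the job in, once; it reports no verdict.
The state is a dict: "time_s": time; "qpos": joint angles; "joint_velocities": joint speeds; "effort": joint torques, N m; "tool_pos": TCP position; "tool_rot": TCP orientation; "force": force on the tool from outside, world axes, zero at the start; "wrist_torque": the same for the moment, N m; "grip_width": finger opening in m.
Only numpy, scipy, OpenCV 4.12 (cv2) and the standard library are available. Lean on these libraries where they do the work, as an engineer would, in place of code of your own. Each camera call takes 0.05 s, during which the arm holds its last target. There are 200 camera calls.

## Working session

There is one attempt and no reset: what is moved stays moved. The work goes in short steps, Python scripts to look and compute and a tool call to move; the robot and the scene stay as the last step left them, time stands still between calls to the robot, and variables do not carry over. Pictures are saved under pics/ and viewed, on a budget of 10 in all, crops included, one or two more only if the job needs it, and the job is handed in when it is done.

Besides the shell and the picture viewer there is one more tool, called after "Request:" by a JSON object that holds its "method" and its "body", one argument or row to a line. send_rows: Moves the arm, as the interface text tells. Its arguments: {"type":"object","properties":{"series":{"type":"array"},"grip_force":{"type":"number"}},"required":["series"]}

```bash
mkdir -p pics; python3 - <<'E'
from cell import env
import cv2
for n in("scene","top"):
    cv2.imwrite(f"pics/{n}0.png",env.read_camera(n)); c=env.calibration(n); print(n,c)
print(env.get_obs())
E
```

```text
scene {'fx': 389.1595612982205, 'fy': 389.1595612982205, 'cx': 278.40896565861755, 'cy': 213.45613637784552, 'distortion': array([-0.11104308,  0.        ,  0.        ,  0.        ,  0.        ]), 'cam_to_world': array([[-0.48431524,  0.67583551, -0.55559439,  1.08320099],
       [ 0.8748858 ,  0.37144381, -0.31081238,  0.20537995],
       [-0.00368594, -0.63661281, -0.77117478,  0.89059322],
       [ 0.        ,  0.        ,  0.        ,  1.        ]])}
top {'fx': 401.4997753093991, 'fy': 401.4997753093991, 'cx': 278.635884757216, 'cy': 214.24401734369164, 'distortion': array([-0.05405264,  0.        ,  0.        ,  0.        ,  0.        ]), 'cam_to_world': array([[-0.01076974, -0.98871085,  0.14944854,  0.47260888],
       [-0.99988311,  0.01227029,  0.00912207, -0.04953844],
       [-0.01085287, -0.14933282, -0.98872743,  0.96043159],
       [ 0.        ,  0.        ,  0.        ,  1.        ]])}
{'time_s': 0.1, 'qpos': array([74.77570853, 18.43428818, -4.01479975, 83.16794966,  1.29588967,
       78.54171064, -3.2602542 ]), 'joint_velocities': array([ 0.11702757, -0.07163482, -0.00445266, -0.05698701, -0.01642865,
       -0.15100109, -0.11819399]), 'effort': array([-2.20411243e-04, -4.92568803e+01, -4.05640975e-01, -3.13400459e+01,
       -6.41447003e-02,  3.93745839e-02,  3.11695646e-05]), 'tool_pos': array([ 0.17929863, -0.62420853,  0.19237646]), 'tool_rot': array([-1.79901331e+02,  6.62144467e-03,  1.60331214e+01]), 'force': array([0.59190327, 0.30768449, 0.47867784]), 'wrist_torque': array([-0.02600081,  0.02948682, -0.01993472]), 'grip_width': 0.08703930437555069}
```

View pics/scene0.png

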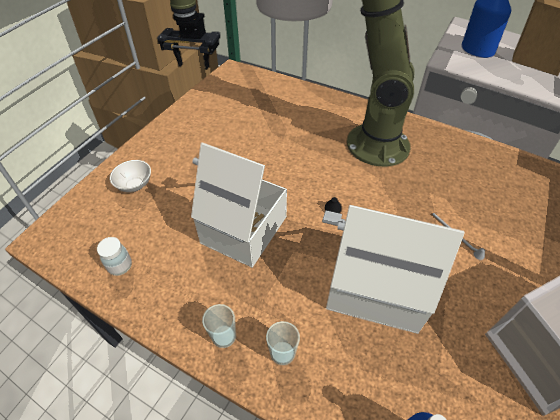

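View pics/top0.png

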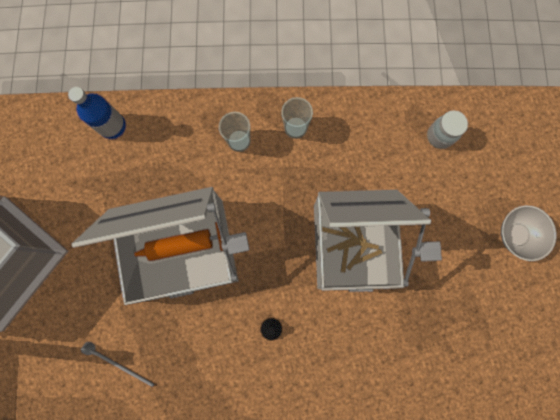

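The top view (up = +x, left = +y) shows the inflator chest at about (175,250) with its tab at (237,244). The peg chest is at (362,250), and a small black object stands at (271,329). I'll enlarge the target chest.

```bash
python3 - <<'E'
import cv2
a=cv2.imread("pics/top0.png")[180:310,70:260]
b=cv2.imread("pics/scene0.png")[180:340,310:470]
a=cv2.resize(a,None,fx=4,fy=4,interpolation=cv2.INTER_CUBIC)
cv2.imwrite("pics/crop.png",a)
E
```

```text
(no output)
```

View pics/crop.png

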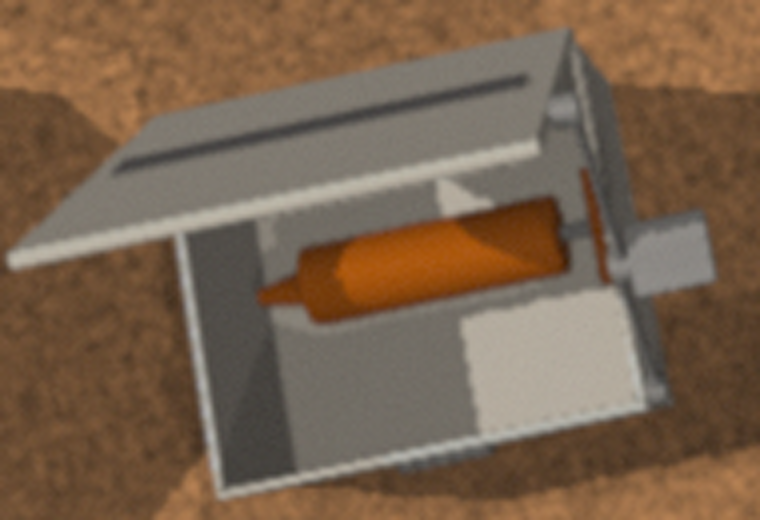

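The crop shows the front rim corners at about (124.5,303.8) and (232,281.2), the tab centre at (238,243.2), and the lid front edge from (73,246) to (204.5,217).

```bash
cat > h.py <<'E'
import numpy as np,cv2
from cell import env
def K(c): return np.array([[c["fx"],0,c["cx"]],[0,c["fy"],c["cy"]],[0,0,1]])
def ray(n,px,c=None):
    c=c or env.calibration(n); T=c["cam_to_world"]
    u=cv2.undistortPoints(np.array([[px]],float),K(c),c["distortion"])[0,0]
    return T[:3,3],T[:3,:3]@np.array([u[0],u[1],1])
def onz(n,px,z):
    o,d=ray(n,px); return o+d*(z-o[2])/d[2]
def proj(n,p):
    c=env.calibration(n);T=np.linalg.inv(c["cam_to_world"]);R=T[:3,:3]
    return cv2.projectPoints(np.array([p],float),cv2.Rodrigues(R)[0],T[:3,3],K(c),c["distortion"])[0][0,0]
E
python3 - <<'E'
from h import *
L=onz("top",(124.5,303.8),.12);R=onz("top",(232,281.2),.12);t=onz("top",(238,243.2),.196)
lo=onz("top",(73,246.2),.298);ro=onz("top",(204.5,217),.298)
print(L,R,np.linalg.norm(L-R));print("tab",t);print(lo,ro,np.linalg.norm(lo-ro))
y=L-R;print("yaw",np.degrees(np.arctan2(-y[0],y[1])));w=lo-ro;print(np.degrees(np.arctan2(-w[0],w[1])))
a=np.arctan2(-y[0],y[1])
for a in(a,np.arctan2(-w[0],w[1])):
    ex=np.array([np.cos(a),np.sin(a),0]);ey=np.array([-np.sin(a),np.cos(a),0])
    print("hinge rim",(L+R)/2+.2*ex,"tab",t+.131*ex+.149*ey,"lid",(lo+ro)/2+.091*ex)
    h=t+.131*ex+.149*ey-[0,0,.076]
    for p in(t,h+[0,0,.0],h-.091*ex-.115*ey+[0,0,.178],h-.091*ex+.115*ey+[0,0,.178]): print(proj("scene",p))
c=env.calibration("wrist");print(c["cam_to_world"])
E
```

```text
[0.41537832 0.28060445 0.12      ] [0.46053037 0.0563636  0.12      ] 0.22874148001954528
tab [0.53322886 0.03567154 0.196     ]
[0.52263962 0.30326359 0.298     ] [0.5696126 0.0806848 0.298    ] 0.22748138414247354
yaw 11.384570767946371
11.916825214335411
hinge rim [0.63401922 0.2079627  0.12      ] tab [0.63223975 0.2075984  0.196     ] lid [0.63533563 0.20993699 0.298     ]
[330.73485265 216.69666833]
[379.9465873  298.35624063]
[347.80737124 203.47306859]
[462.64313804 230.29500724]
hinge rim [0.63364402 0.20978233 0.12      ] tab [0.63063837 0.20851074 0.196     ] lid [0.63516491 0.21076492 0.298     ]
[330.73485265 216.69666833]
[380.58424519 297.95328112]
[348.01692902 203.40153992]
[462.83888069 229.38140727]
[[ 2.77031092e-01 -9.16256753e-01 -2.89356763e-01  2.59751685e-01]
 [-9.60860902e-01 -2.64271026e-01 -8.31092812e-02 -6.02505596e-01]
 [-3.19168453e-04  3.01055455e-01 -9.53606581e-01  3.84625698e-01]
 [ 0.00000000e+00  0.00000000e+00  0.00000000e+00  1.00000000e+00]]
```

Rim, lid and tab all agree: hinge at about (0.633, 0.208, 0.12), yaw 11.5°, tab at (0.533, 0.036, 0.196). The reprojection into the scene view also lands on the tab and the lid edge. Next is a planner helper. The press uses shut fingers on the tab's outer half, leaning 10° outward so the gripper body clears the lid.

```bash
cat >> h.py <<'E'
from scipy.spatial.transform import Rotation as Ro
H=np.array([.633,.208,.12]);A=Ro.from_euler('z',11.5,degrees=True).as_matrix()
def orient(x,z):  # tool x,z axes in hinge frame
    x,z=[np.array(v,float)/np.linalg.norm(v) for v in(x,z)]; return A@np.column_stack([x,np.cross(z,x),z])
t=np.radians(10); RP=orient([0,np.cos(t),np.sin(t)],[0,np.sin(t),-np.cos(t)])
RL=orient([1,0,0],[0,0,-1])
def pose():
    o=env.get_obs(); return o["tool_pos"],Ro.from_euler('xyz',o["tool_rot"],degrees=True).as_matrix(),o
def plan(ph,R=None):  # hinge-frame mm -> travel cm, dr deg
    p,R0,o=pose(); R=R0 if R is None else R
    print(ph,"travel",(R0.T@(H+A@(np.array(ph)/1000)-p)*100).round(2),"dr",Ro.from_matrix(R0.T@R).as_rotvec(degrees=True).round(1))
def status():
    p,R0,o=pose(); print("t",o["time_s"].__round__(2),"h-frame mm",(A.T@(p-H)*1000).round(1),"F",(A.T@o["force"]).round(2),o["qpos"].round(0))
E
python3 -c "
from h import *
status();plan([-131,-160,250],RP);plan([-131,-160,95],RP)"
```

```text
t 0.1 h-frame mm [-610.5 -725.    72.4] F [0.64 0.18 0.48] [75. 18. -4. 83.  1. 79. -3.]
[-131, -160, 250] travel [ 52.26 -52.57 -17.68] dr [  7.4   8.  -85.2]
[-131, -160, 95] travel [ 52.27 -52.54  -2.18] dr [  7.4   8.  -85.2]
```

Request:
{"method": "send_rows", "body": {
  "series": [
    {"travel": [0, 0, -6], "dr": [0, 0, 0], "claw": 0},
    {"travel": [0, 0, -10], "dr": [0, 0, 0], "claw": 0},
    {"travel": [0, 0, -14], "dr": [0, 0, 0], "claw": 0},
    {"travel": [0, 0, -18], "dr": [0, 0, 0], "claw": 0},
    {"travel": [0, 0, -20], "dr": [0, 0, 0], "claw": 0},
    {"travel": [0, 0, -20], "dr": [0, 0, 0], "claw": 0}
  ]
}}

```text
time_s: 0.6
tool_pos: [0.1801, -0.6265, 0.4018]
tool_rot: [179.3, -0.0, 16.0]
force: [-0.3, 0.0, 0.9]
grip_width: 0.055
```

```bash
python3 -c "
from h import *
status();plan([-131,-160,230],RP);plan([-131,-160,95],RP)"
```

```text
t 0.6 h-frame mm [-610.2 -727.4  281.8] F [-0.32  0.12  0.9 ] [ 74.  18.  -4.  60.   1. 101.  -3.]
[-131, -160, 230] travel [ 52.24 -52.84   4.55] dr [  8.    8.6 -85.2]
[-131, -160, 95] travel [ 52.24 -53.01  18.05] dr [  8.    8.6 -85.2]
```

Request:
{"method": "send_rows", "body": {
  "series": [
    {"travel": [2.6, -2.6, 0], "dr": [0, 0, -5], "claw": 0},
    {"travel": [5.2, -5.2, 0], "dr": [0, 0, -10], "claw": 0},
    {"travel": [7.8, -7.8, 0], "dr": [0, 0, -14], "claw": 0},
    {"travel": [10.4, -10.4, 0], "dr": [0, 0, -18], "claw": 0},
    {"travel": [13, -13, 0], "dr": [0, 0, -22], "claw": 0},
    {"travel": [15.6, -15.6, 0], "dr": [0, 0, -26], "claw": 0},
    {"travel": [18.2, -18.2, 0], "dr": [0, 0, -30], "claw": 0},
    {"travel": [20.8, -20.8, 0], "dr": [0, 0, -34], "claw": 0},
    {"travel": [23.4, -23.4, 0], "dr": [0, 0, -38], "claw": 0},
    {"travel": [26, -26, 0], "dr": [0, 0, -43], "claw": 0},
    {"travel": [28, -28, 0], "dr": [0, 0, -46], "claw": 0},
    {"travel": [29, -29, 0], "dr": [0, 0, -48], "claw": 0}
  ]
}}

```text
time_s: 1.6
tool_pos: [0.3801, -0.2617, 0.3935]
tool_rot: [180.0, -0.0, 64.5]
force: [0.3, 0.3, 0.2]
grip_width: 0.0002
```

```bash
python3 -c "
from h import *
status();plan([-131,-160,230],RP);plan([-131,-160,95],RP)"
```

```text
t 1.6 h-frame mm [-341.5 -409.8  273.5] F [0.31 0.24 0.17] [ 57.  -5. -23.  86.  -2.  98.   8.]
[-131, -160, 230] travel [32.62  1.78  4.36] dr [  3.3   9.6 -36.9]
[-131, -160, 95] travel [32.61  1.78 17.86] dr [  3.3   9.6 -36.9]
```

Request:
{"method": "send_rows", "body": {
  "series": [
    {"travel": [3, 0, 0], "dr": [0, 1, -4], "claw": 0},
    {"travel": [6.5, 0.5, 0], "dr": [1, 2, -8], "claw": 0},
    {"travel": [10, 0.5, 0], "dr": [1, 3, -12], "claw": 0},
    {"travel": [14, 1, 0], "dr": [1, 4, -16], "claw": 0},
    {"travel": [18, 1, 0], "dr": [2, 5, -21], "claw": 0},
    {"travel": [22, 1, 0], "dr": [2, 6, -25], "claw": 0},
    {"travel": [26, 1.5, 0], "dr": [3, 8, -30], "claw": 0},
    {"travel": [29.5, 1.8, 1], "dr": [3, 9, -34], "claw": 0},
    {"travel": [32, 1.8, 2], "dr": [3.3, 9.6, -36.9], "claw": 0},
    {"travel": [32.6, 1.8, 4], "dr": [3.3, 9.6, -36.9], "claw": 0},
    {"travel": [32.6, 1.8, 6], "dr": [3.3, 9.6, -36.9], "claw": 0},
    {"travel": [32.6, 1.8, 6], "dr": [3.3, 9.6, -36.9], "claw": 0}
  ]
}}

```text
time_s: 2.6
tool_pos: [0.5354, 0.0192, 0.329]
tool_rot: [-179.5, -10.1, 101.0]
force: [-0.4, 0.4, 0.3]
grip_width: 0.0002
```

```bash
python3 -c "
from h import *
status();plan([-131,-160,95],RP);plan([-131,-160,76],RP);plan([-111,-160,52],RP)
cv2.imwrite('pics/w1.png',env.read_camera('scene'))"
```

```text
t 2.6 h-frame mm [-133.3 -165.5  209. ] F [-0.31  0.46  0.29] [ 38.   8. -40.  83.  -5.  93.   9.]
[-131, -160, 95] travel [-1.46  0.32 11.32] dr [-0.4 -0.1 -0.5]
[-131, -160, 76] travel [-1.8   0.34 13.19] dr [-0.4 -0.1 -0.5]
[-111, -160, 52] travel [-2.2   2.36 15.54] dr [-0.4 -0.1 -0.5]
```

View pics/w1.png

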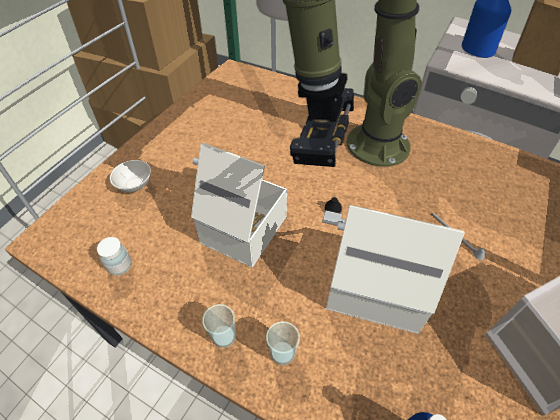

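```bash
python3 -c "
from h import *
status();p,R,o=pose();print(p,o['tool_rot'],proj('scene',p),proj('scene',p-R[:,2]*.07),proj('scene',p-R[:,2]*.15))
cv2.imwrite('pics/w2.png',np.hstack([cv2.resize(env.read_camera('wrist'),(400,300)),cv2.resize(env.read_camera('scene')[60:270,200:480],(400,300))]))"
```

```text
t 2.65 h-frame mm [-132.8 -166.3  211.2] F [-0.39  0.12  0.38] [ 39.   8. -40.  83.  -5.  93.   9.]
[0.53600617 0.01858318 0.33120227] [-179.65806109  -10.0824702   100.96001444] [329.08688283 172.83455691] [326.18145846 145.90454857] [322.27361486 110.55491597]
```

View pics/w2.png

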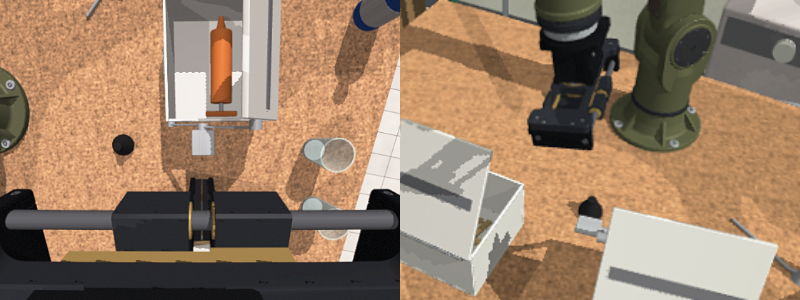

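The wrist view shows the shut fingers lined up with the tab, and no body near the lid. Descending now.

Request:
{"method": "send_rows", "body": {
  "series": [
    {"travel": [-0.4, 0.1, 3], "dr": [0, 0, 0], "claw": 0},
    {"travel": [-0.9, 0.2, 6], "dr": [0, 0, 0], "claw": 0},
    {"travel": [-1.2, 0.3, 9], "dr": [0, 0, 0], "claw": 0},
    {"travel": [-1.4, 0.3, 10.5], "dr": [0, 0, 0], "claw": 0},
    {"travel": [-1.5, 0.3, 11.3], "dr": [0, 0, 0], "claw": 0},
    {"travel": [-1.5, 0.3, 11.3], "dr": [0, 0, 0], "claw": 0}
  ]
}}

```text
time_s: 3.25
tool_pos: [0.5387, 0.024, 0.2191]
tool_rot: [-179.9, -10.0, 101.0]
force: [-0.2, 0.0, 0.8]
grip_width: 0.0005
```

```bash
python3 -c "
from h import *
status();plan([-131,-158,76],RP);plan([-111,-158,52],RP)
w=env.read_camera('wrist');s=env.read_camera('scene');
cv2.imwrite('pics/w3.png',np.hstack([cv2.resize(w[:,140:420],(400,600)),cv2.resize(s[100:310,280:420],(400,600))]))"
```

```text
t 3.25 h-frame mm [-129.1 -161.5   99.1] F [-0.19  0.04  0.8 ] [ 38.   9. -40.  94.  -4.  81.  10.]
[-131, -158, 76] travel [-0.06 -0.18  2.33] dr [-0.   0.  -0.5]
[-111, -158, 52] travel [-0.45  1.82  4.7 ] dr [-0.   0.  -0.5]
```

View pics/w3.png

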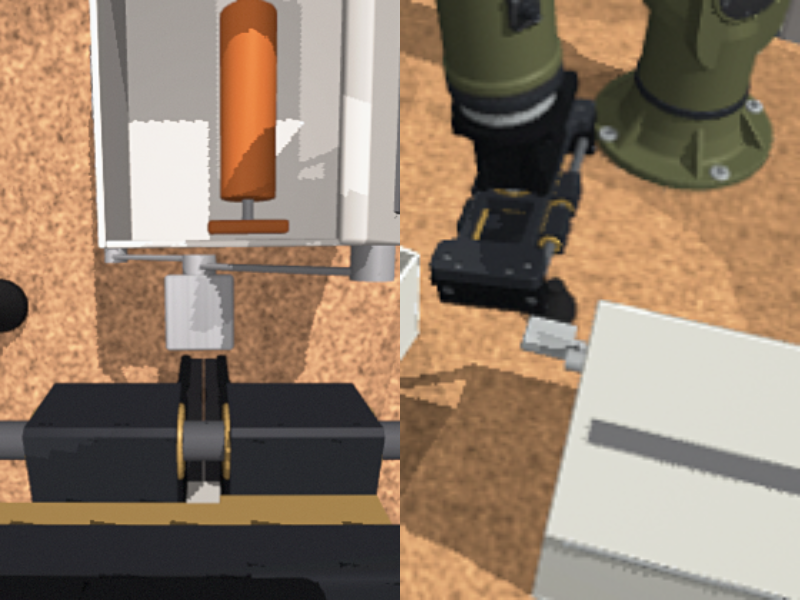

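```bash
python3 -c "
from h import *
p,R,o=pose()
for px in((280,245),(280,218),(256,218),(303,218),(280,193)): print((A.T@(onz('wrist',px,.196)-H)*1000).round(1))
for d in(-.01,0,.01): print('tcp',proj('wrist',p+R[:,0]*d))
print((A.T@(env.calibration('wrist')['cam_to_world'][:3,3]-H)*1000).round())
"
```

```text
[-129.1 -168.8   76. ]
[-128.9 -148.1   76. ]
[-146.9 -147.9   76. ]
[-111.7 -148.2   76. ]
[-128.8 -129.3   76. ]
tcp [281.62693877 256.76388755]
tcp [281.63300391 243.29287452]
tcp [281.63927937 229.41935568]
[-127. -114.  305.]
```

The wrist view confirms the tab at x' -129, y' -169..-129. The fingertips appear about 5 mm further out than the nominal TCP, so I'll press at y' = -153.

Request:
{"method": "send_rows", "body": {
  "series": [
    {"travel": [0.8, -0.1, 0.4], "dr": [0, 0, 0], "claw": 0},
    {"travel": [0.6, -0.1, 1.2], "dr": [0, 0, 0], "claw": 0},
    {"travel": [0.5, 0, 1.8], "dr": [0, 0, 0], "claw": 0},
    {"travel": [0.5, 0, 2.1], "dr": [0, 0, 0], "claw": 0},
    {"travel": [0.5, 0, 2.4], "dr": [0, 0, 0], "claw": 0},
    {"travel": [0.5, 0.1, 2.7], "dr": [0, 0, 0], "claw": 0},
    {"travel": [0.4, 0.2, 2.9], "dr": [0, 0, 0], "claw": 0}
  ]
}}

```text
time_s: 3.93
tool_pos: [0.5391, 0.0339, 0.1912]
tool_rot: [-179.9, -10.0, 101.0]
force: [0.6, 0.6, -0.4]
grip_width: 0.0006
```

```bash
python3 -c "
from h import *
status();plan([-111,-153,52],RP)"
```

```text
t 3.93 h-frame mm [-126.7 -151.9   71.2] F [ 0.71  0.48 -0.36] [ 37.  10. -41.  96.  -3.  77.   9.]
[-111, -153, 52] travel [-0.43  1.58  1.87] dr [-0.   0.  -0.5]
```

Request:
{"method": "send_rows", "body": {
  "series": [
    {"travel": [-0.1, 0.3, 0.3], "dr": [0, 0, 0], "claw": 0},
    {"travel": [-0.1, 0.5, 0.6], "dr": [0, 0, 0], "claw": 0},
    {"travel": [-0.2, 0.8, 0.9], "dr": [0, 0, 0], "claw": 0},
    {"travel": [-0.3, 1.1, 1.2], "dr": [0, 0, 0], "claw": 0},
    {"travel": [-0.3, 1.4, 1.5], "dr": [0, 0, 0], "claw": 0},
    {"travel": [-0.4, 1.6, 1.8], "dr": [0, 0, 0], "claw": 0},
    {"travel": [-0.4, 1.6, 1.8], "dr": [0, 0, 0], "claw": 0}
  ]
}}

```text
time_s: 4.52
tool_pos: [0.5549, 0.036, 0.1723]
tool_rot: [-179.9, -10.0, 101.0]
force: [-0.2, -0.1, 1.5]
grip_width: 0.0008
```

```bash
python3 -c "
from h import *
status();plan([-111,-153,45],RP)
w=env.read_camera('wrist')
cv2.imwrite('pics/w4.png',cv2.resize(w[60:420,140:420],(560,600)))"
```

```text
t 4.52 h-frame mm [-110.8 -152.9   52.3] F [-0.25 -0.07  1.5 ] [ 36.  13. -41.  96.  -1.  75.   7.]
[-111, -153, 45] travel [-0.13 -0.02  0.72] dr [-0.1 -0.  -0.5]
```

View pics/w4.png

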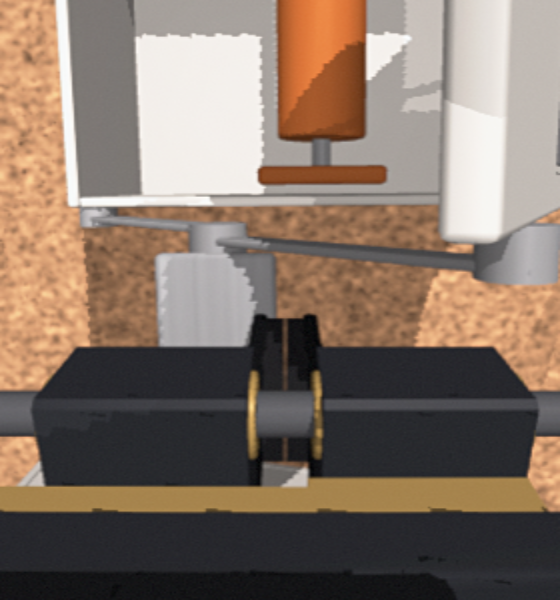

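```bash
python3 -c "
from h import *
p,R,o=pose()
for z in(.196,.186,.176):print(z,[(A.T@(onz('wrist',px,z)-H)*1000).round(1)[:2] for px in((218,235),(277,235),(250,212))])
print(proj('wrist',p), [proj('wrist',p+R[:,0]*.0095-R[:,2]*h) for h in (0,.02)])
print((A.T@(env.calibration('wrist')['cam_to_world'][:3,3]-H)*1000).round())
"
```

```text
0.196 [array([-148.7, -142.2]), array([-113.5, -142.4]), array([-129.3, -128.4])]
0.186 [array([-150.8, -144.2]), array([-113.7, -144.4]), array([-130.4, -129.7])]
0.176 [array([-153. , -146.2]), array([-113.9, -146.5]), array([-131.5, -131. ])]
[281.67490999 243.29794424] [array([281.68158552, 230.127145  ]), array([281.63856974, 241.85486886])]
[-110. -105.  256.]
```

The tab hasn't moved. The visible fingertips end about 30 mm short of the reported TCP (wrist row about 250, no contact force), so I'll work with the seen tip. I'll back off, tilt to 20° for body clearance and return above the tab.

```bash
cat >> h.py <<'E'
def tilt(d): t=np.radians(d); return orient([0,np.cos(t),np.sin(t)],[0,np.sin(t),-np.cos(t)])
def plantip(ph,R,h=30):
    z=A.T@R[:,2]; plan(list((np.array(ph)+z*h).round(1)),R)
E
python3 -c "
from h import *
status()
for z in(100,82,74,70):plantip([-131,-155,z],tilt(20))"
```

```text
t 4.57 h-frame mm [-110.9 -152.9   52.6] F [ 0.39 -0.23 -0.4 ] [ 36.  13. -41.  96.  -1.  75.   7.]
[np.float64(-131.0), np.float64(-144.7), np.float64(71.8)] travel [ 1.13 -2.03 -1.74] dr [-0.  10.  -0.5]
[np.float64(-131.0), np.float64(-144.7), np.float64(53.8)] travel [ 0.81 -2.02  0.03] dr [-0.  10.  -0.5]
[np.float64(-131.0), np.float64(-144.7), np.float64(45.8)] travel [ 0.67 -2.02  0.82] dr [-0.  10.  -0.5]
[np.float64(-131.0), np.float64(-144.7), np.float64(41.8)] travel [ 0.6  -2.02  1.21] dr [-0.  10.  -0.5]
```

Request:
{"method": "send_rows", "body": {
  "series": [
    {"travel": [0, 0, -1.5], "dr": [0, 0, 0], "claw": 0},
    {"travel": [0.3, -0.5, -2], "dr": [0, 3, 0], "claw": 0},
    {"travel": [0.7, -1.2, -2], "dr": [0, 7, 0], "claw": 0},
    {"travel": [1.1, -2, -1.8], "dr": [0, 10, -0.5], "claw": 0},
    {"travel": [1.1, -2, -1.7], "dr": [0, 10, -0.5], "claw": 0},
    {"travel": [1.1, -2, -1.7], "dr": [0, 10, -0.5], "claw": 0}
  ]
}}

```text
time_s: 5.07
tool_pos: [0.5337, 0.0388, 0.1913]
tool_rot: [-180.0, -19.9, 101.4]
force: [0.7, 0.5, -0.7]
grip_width: 0.0008
```

```bash
python3 -c "
from h import *
status()
for z in(100,82,74,70):plantip([-131,-155,z],tilt(20))
w=env.read_camera('wrist');s=env.read_camera('scene');
cv2.imwrite('pics/w5.png',np.hstack([cv2.resize(w[120:330,140:420],(400,300)),cv2.resize(s[100:240,280:420],(300,300))]))"
```

```text
t 5.07 h-frame mm [-131.  -146.    71.3] F [ 0.81  0.3  -0.66] [ 42.  13. -40.  96. -11.  79.  16.]
[np.float64(-131.0), np.float64(-144.7), np.float64(71.8)] travel [ 0.14 -0.   -0.  ] dr [ 0.   0.1 -0.1]
[np.float64(-131.0), np.float64(-144.7), np.float64(53.8)] travel [-0.47 -0.    1.69] dr [ 0.   0.1 -0.1]
[np.float64(-131.0), np.float64(-144.7), np.float64(45.8)] travel [-0.75 -0.    2.44] dr [ 0.   0.1 -0.1]
[np.float64(-131.0), np.float64(-144.7), np.float64(41.8)] travel [-0.88 -0.    2.82] dr [ 0.   0.1 -0.1]
```

View pics/w5.png

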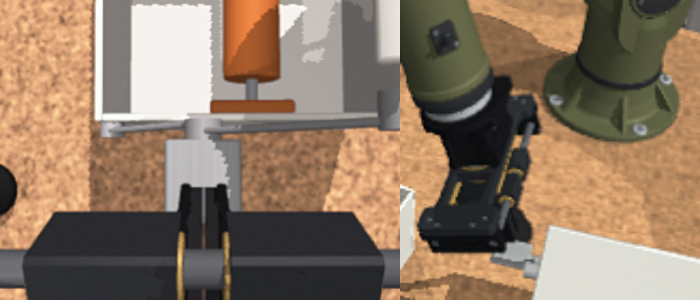

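The fingers sit over the tab with no contact even though the TCP reads below its top, so the tip offset is real. Now straight down in small steps.

Request:
{"method": "send_rows", "body": {
  "series": [
    {"travel": [-0.2, 0, 0.8], "dr": [0, 0, 0], "claw": 0},
    {"travel": [-0.4, 0, 1.5], "dr": [0, 0, 0], "claw": 0},
    {"travel": [-0.5, 0, 1.8], "dr": [0, 0, 0], "claw": 0},
    {"travel": [-0.6, 0, 2.1], "dr": [0, 0, 0], "claw": 0},
    {"travel": [-0.7, 0, 2.4], "dr": [0, 0, 0], "claw": 0},
    {"travel": [-0.7, 0, 2.4], "dr": [0, 0, 0], "claw": 0}
  ]
}}

```text
time_s: 5.67
tool_pos: [0.537, 0.043, 0.1688]
tool_rot: [179.5, -20.0, 101.7]
force: [4.0, 1.5, 5.5]
grip_width: 0.0003
```

Request:
{"method": "send_rows", "body": {
  "series": [
    {"travel": [-0.1, 0.1, 0.2], "dr": [0, 0, 0], "claw": 0},
    {"travel": [-0.2, 0.2, 0.4], "dr": [0, 0, 0], "claw": 0},
    {"travel": [-0.2, 0.3, 0.5], "dr": [0, 0, 0], "claw": 0}
  ]
}}

```text
time_s: 5.92
tool_pos: [0.5417, 0.0439, 0.1649]
tool_rot: [179.3, -20.0, 101.7]
force: [6.7, 1.7, 10.7]
grip_width: 0.0003
```

```bash
python3 -c "
from h import *
status()
for x,z in((-125,66),(-120,60),(-113,56)):plantip([x,-157,z],tilt(20))"
```

```text
t 5.92 h-frame mm [-122.2 -142.6   44.9] F [ 6.88  0.34 10.66] [ 41.  15. -40.  97. -11.  76.  16.]
[np.float64(-125.0), np.float64(-146.7), np.float64(37.8)] travel [-0.63 -0.29  0.53] dr [0.7 0.  0.2]
[np.float64(-120.0), np.float64(-146.7), np.float64(31.8)] travel [-0.84  0.2   1.1 ] dr [0.7 0.  0.2]
[np.float64(-113.0), np.float64(-146.7), np.float64(27.8)] travel [-0.98  0.9   1.48] dr [0.7 0.  0.2]
```

Contact: 10.7 N up on the tool, and the tab is drifting it in +x'. Continuing down and along +x'.

Request:
{"method": "send_rows", "body": {
  "series": [
    {"travel": [-0.1, 0.3, 0.2], "dr": [0, 0, 0], "claw": 0},
    {"travel": [-0.1, 0.6, 0.4], "dr": [0, 0, 0], "claw": 0},
    {"travel": [-0.2, 0.9, 0.6], "dr": [0, 0, 0], "claw": 0},
    {"travel": [-0.3, 1.1, 0.8], "dr": [0, 0, 0], "claw": 0},
    {"travel": [-0.3, 1.3, 1.0], "dr": [0, 0, 0], "claw": 0}
  ]
}}

```text
time_s: 6.33
tool_pos: [0.5537, 0.0465, 0.1539]
tool_rot: [179.4, -20.0, 101.7]
force: [6.1, -0.1, 7.9]
grip_width: 0.0003
```

```bash
python3 -c "
from h import *
status()"
```

```text
t 6.33 h-frame mm [-109.9 -142.5   33.9] F [ 6.01 -1.28  7.95] [ 40.  17. -40.  97.  -9.  75.  15.]
```

Request:
{"method": "send_rows", "body": {
  "series": [
    {"travel": [-0.1, 0.3, 0.3], "dr": [0, 0, 0], "claw": 0},
    {"travel": [-0.2, 0.5, 0.5], "dr": [0, 0, 0], "claw": 0},
    {"travel": [-0.2, 0.8, 0.7], "dr": [0, 0, 0], "claw": 0},
    {"travel": [-0.3, 1.0, 0.9], "dr": [0, 0, 0], "claw": 0},
    {"travel": [-0.3, 1.0, 0.9], "dr": [0, 0, 0], "claw": 0}
  ]
}}

```text
time_s: 6.75
tool_pos: [0.5624, 0.0482, 0.1432]
tool_rot: [179.5, -20.0, 101.6]
force: [4.7, 0.5, 5.5]
grip_width: 0.0007
```

```bash
python3 -c "
from h import *
status()
w=env.read_camera('wrist');s=env.read_camera('top');
cv2.imwrite('pics/w6.png',np.hstack([cv2.resize(w[90:370,140:420],(400,400)),cv2.resize(s[180:320,120:260],(400,400))]))"
```

```text
t 6.75 h-frame mm [-101.1 -142.5   23.2] F [ 4.66 -0.44  5.5 ] [ 39.  18. -40.  96.  -8.  74.  14.]
```

View pics/w6.png

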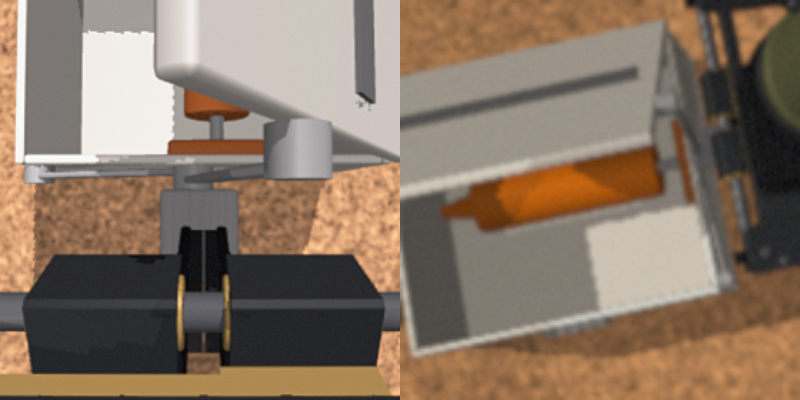

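The knee is clearly broken: the tab went about 25 mm down and 28 mm across, and the stay folded. Retreating, then going over the lid with the tool vertical.

Request:
{"method": "send_rows", "body": {
  "series": [
    {"travel": [-0.2, 0, -2], "dr": [0, 0, 0], "claw": 0},
    {"travel": [-0.5, 0, -5], "dr": [0, 0, 0], "claw": 0},
    {"travel": [-0.5, 0, -9], "dr": [0, 0, 0], "claw": 0},
    {"travel": [-0.5, 0, -13], "dr": [0, 0, 0], "claw": 0},
    {"travel": [0, 0, -17], "dr": [0, -4, 0], "claw": 0},
    {"travel": [2, 0, -21], "dr": [0, -9, 0], "claw": 0},
    {"travel": [4, 0, -24], "dr": [0, -14, 0], "claw": 0},
    {"travel": [6, 0, -25], "dr": [0, -20, 0], "claw": 0},
    {"travel": [6, 0, -25], "dr": [0, -20, 0], "claw": 0}
  ]
}}

```text
time_s: 7.6
tool_pos: [0.5642, 0.0308, 0.4039]
tool_rot: [179.3, 0.1, 102.5]
force: [-1.1, 3.7, 0.6]
grip_width: 0.0006
```

```bash
python3 -c "
from h import *
status()
plantip([-20,0,260],tilt(0),28);plantip([-30,0,165],tilt(0),28)
s=env.read_camera('scene');cv2.imwrite('pics/s7.png',s)"
```

```text
t 7.6 h-frame mm [-102.8 -159.9  283.9] F [-0.31  3.84  0.56] [ 30.  10. -42.  72.   7. 100.   2.]
[np.float64(-20.0), np.float64(0.0), np.float64(232.0)] travel [15.86  8.48  5.25] dr [0.7 0.1 1. ]
[np.float64(-30.0), np.float64(0.0), np.float64(137.0)] travel [15.91  7.37 14.74] dr [0.7 0.1 1. ]
```

View pics/s7.png

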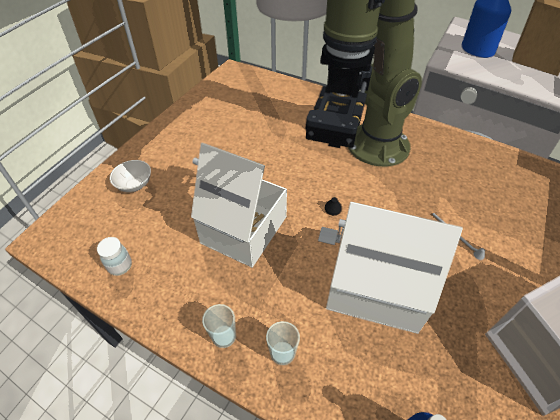

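The scene view shows the tab dropped to (328,236), the knee folded and the lid held near open. The peg chest is unchanged.

Request:
{"method": "send_rows", "body": {
  "series": [
    {"travel": [3, 1.6, 0], "dr": [0, 0, 0], "claw": 0},
    {"travel": [6, 3.2, 0], "dr": [0, 0, 0], "claw": 0},
    {"travel": [9, 4.8, 0], "dr": [0, 0, 0], "claw": 0},
    {"travel": [12, 6.4, 1], "dr": [0, 0, 1], "claw": 0},
    {"travel": [15, 8, 2], "dr": [0.5, 0, 1], "claw": 0},
    {"travel": [15.9, 8.4, 4], "dr": [0.7, 0, 1], "claw": 0},
    {"travel": [15.9, 8.2, 7], "dr": [0.7, 0, 1], "claw": 0},
    {"travel": [15.9, 8, 10], "dr": [0.7, 0, 1], "claw": 0},
    {"travel": [15.9, 7.7, 12.5], "dr": [0.7, 0, 1], "claw": 0},
    {"travel": [15.9, 7.4, 14.7], "dr": [0.7, 0, 1], "claw": 0},
    {"travel": [15.9, 7.4, 14.7], "dr": [0.7, 0, 1], "claw": 0}
  ]
}}

```text
time_s: 8.57
tool_pos: [0.6023, 0.187, 0.2433]
tool_rot: [-178.7, 0.1, 100.5]
force: [-0.8, -0.3, -0.8]
grip_width: 0.0006
```

```bash
python3 -c "
from h import *
status()
p,R,o=pose()
for th in range(66,-4,-4):
    t=np.radians(th);s=180
    print(th,(R.T@(H+A@(np.array([-s*np.cos(t)+8*np.sin(t)+12,0,s*np.sin(t)+8*np.cos(t)-28])/1000)-p)*100).round(1))
"
```

```text
t 8.57 h-frame mm [-34.3 -14.4 123.3] F [-0.83 -0.16 -0.84] [ 14.  22. -45.  79.  15.  87. -20.]
66 [ 1.4 -2.  -1.6]
62 [ 1.4 -3.2 -1.1]
58 [ 1.4 -4.3 -0.5]
54 [ 1.4 -5.3  0.2]
50 [ 1.3 -6.3  1. ]
46 [ 1.3 -7.3  1.8]
42 [ 1.3 -8.2  2.7]
38 [ 1.3 -9.   3.6]
34 [ 1.3 -9.8  4.6]
30 [  1.3 -10.5   5.7]
26 [  1.3 -11.1   6.8]
22 [  1.3 -11.6   7.9]
18 [  1.2 -12.1   9.1]
14 [  1.2 -12.4  10.3]
10 [  1.2 -12.7  11.5]
6 [  1.2 -12.9  12.7]
2 [  1.2 -13.   14. ]
-2 [  1.2 -13.1  15.3]
```

Request:
{"method": "send_rows", "body": {
  "series": [
    {"travel": [0.7, 0, -1.6], "dr": [0, 0, 0], "claw": 0},
    {"travel": [1.4, -1.2, -1.6], "dr": [0, 0, 0], "claw": 0},
    {"travel": [1.4, -2, -1.6], "dr": [0, 0, 0], "claw": 0},
    {"travel": [1.4, -2.6, -1.4], "dr": [0, 0, 0], "claw": 0},
    {"travel": [1.4, -3.2, -1.1], "dr": [0, 0, 0], "claw": 0},
    {"travel": [1.4, -3.8, -0.8], "dr": [0, 0, 0], "claw": 0},
    {"travel": [1.4, -4.3, -0.5], "dr": [0, 0, 0], "claw": 0},
    {"travel": [1.4, -4.8, -0.2], "dr": [0, 0, 0], "claw": 0},
    {"travel": [1.4, -5.3, 0.2], "dr": [0, 0, 0], "claw": 0},
    {"travel": [1.3, -5.8, 0.6], "dr": [0, 0, 0], "claw": 0},
    {"travel": [1.3, -6.3, 1.0], "dr": [0, 0, 0], "claw": 0}
  ]
}}

```text
time_s: 9.48
tool_pos: [0.5412, 0.1907, 0.2409]
tool_rot: [-179.4, 0.0, 100.5]
force: [1.9, 1.1, 3.6]
grip_width: 0.0006
```

```bash
cat >> h.py <<'E'
def arc(ths,s=180):
    p,R,o=pose()
    for th in ths:
        t=np.radians(th)
        print(th,(R.T@(H+A@(np.array([-s*np.cos(t)+8*np.sin(t)+12,0,s*np.sin(t)+8*np.cos(t)-28])/1000)-p)*100).round(1))
E
python3 -c "
from h import *
status();arc(range(52,20,-2))"
```

```text
t 9.48 h-frame mm [-93.4   1.4 120.9] F [2.1 0.7 3.6] [ 18.  13. -47.  88.   9.  83. -19.]
52 [-0.1  0.1  0.2]
50 [-0.1 -0.4  0.6]
48 [-0.2 -0.9  1. ]
46 [-0.2 -1.4  1.4]
44 [-0.2 -1.8  1.8]
42 [-0.2 -2.3  2.3]
40 [-0.2 -2.7  2.7]
38 [-0.2 -3.1  3.2]
36 [-0.2 -3.5  3.7]
34 [-0.2 -3.9  4.2]
32 [-0.2 -4.2  4.7]
30 [-0.2 -4.6  5.2]
28 [-0.2 -4.9  5.8]
26 [-0.2 -5.2  6.3]
24 [-0.2 -5.5  6.9]
22 [-0.2 -5.8  7.5]
```

Contact is about 4 N and the lid is following. Continuing along the arc.

Request:
{"method": "send_rows", "body": {
  "series": [
    {"travel": [-0.1, -0.4, 0.4], "dr": [0, 0, 0], "claw": 0},
    {"travel": [-0.1, -0.9, 0.8], "dr": [0, 0, 0], "claw": 0},
    {"travel": [-0.2, -1.4, 1.2], "dr": [0, 0, 0], "claw": 0},
    {"travel": [-0.2, -1.8, 1.6], "dr": [0, 0, 0], "claw": 0},
    {"travel": [-0.2, -2.3, 2.1], "dr": [0, 0, 0], "claw": 0},
    {"travel": [-0.2, -2.7, 2.5], "dr": [0, 0, 0], "claw": 0},
    {"travel": [-0.2, -3.1, 3.0], "dr": [0, 0, 0], "claw": 0},
    {"travel": [-0.2, -3.5, 3.5], "dr": [0, 0, 0], "claw": 0},
    {"travel": [-0.2, -3.9, 4.0], "dr": [0, 0, 0], "claw": 0},
    {"travel": [-0.2, -4.2, 4.5], "dr": [0, 0, 0], "claw": 0},
    {"travel": [-0.2, -4.6, 5.0], "dr": [0, 0, 0], "claw": 0},
    {"travel": [-0.2, -4.9, 5.6], "dr": [0, 0, 0], "claw": 0}
  ]
}}

```text
time_s: 10.48
tool_pos: [0.4922, 0.1793, 0.1848]
tool_rot: [-179.3, 0.1, 100.5]
force: [-0.0, -0.1, 1.6]
grip_width: 0.0008
```

```bash
python3 -c "
from h import *
status();arc(range(30,-3,-2))"
```

```text
t 10.48 h-frame mm [-1.437e+02 -1.000e-01  6.480e+01] F [-0.07 -0.1   1.57] [ 21.   7. -47. 100.   5.  76. -17.]
30 [ 0.   0.4 -0.4]
28 [0.  0.  0.1]
26 [ 0.  -0.3  0.7]
24 [-0.  -0.5  1.2]
22 [-0.  -0.8  1.8]
20 [-0.  -1.   2.4]
18 [-0.  -1.3  3. ]
16 [-0.  -1.5  3.6]
14 [-0.  -1.7  4.2]
12 [-0.  -1.8  4.8]
10 [-0.  -2.   5.4]
8 [-0.  -2.1  6. ]
6 [-0.  -2.2  6.6]
4 [-0.  -2.3  7.3]
2 [-0.  -2.3  7.9]
0 [-0.  -2.3  8.5]
-2 [-0.  -2.3  9.1]
```

Request:
{"method": "send_rows", "body": {
  "series": [
    {"travel": [0, -0.3, 0.6], "dr": [0, 0, 0], "claw": 0},
    {"travel": [0, -0.5, 1.1], "dr": [0, 0, 0], "claw": 0},
    {"travel": [0, -0.8, 1.6], "dr": [0, 0, 0], "claw": 0},
    {"travel": [0, -0.9, 2.1], "dr": [0, 0, 0], "claw": 0},
    {"travel": [0, -1.1, 2.6], "dr": [0, 0, 0], "claw": 0},
    {"travel": [0, -1.3, 3.1], "dr": [0, 0, 0], "claw": 0},
    {"travel": [0, -1.5, 3.5], "dr": [0, 0, 0], "claw": 0},
    {"travel": [0, -1.6, 3.9], "dr": [0, 0, 0], "claw": 0},
    {"travel": [0, -1.7, 4.3], "dr": [0, 0, 0], "claw": 0},
    {"travel": [0, -1.8, 4.7], "dr": [0, 0, 0], "claw": 0},
    {"travel": [0, -1.9, 5.1], "dr": [0, 0, 0], "claw": 0},
    {"travel": [0, -2.0, 5.5], "dr": [0, 0, 0], "claw": 0}
  ]
}}

```text
time_s: 11.48
tool_pos: [0.472, 0.1758, 0.1301]
tool_rot: [-179.3, 0.0, 100.5]
force: [-1.1, 0.0, 1.3]
grip_width: 0.0003
```

```bash
python3 -c "
from h import *
status();arc(range(12,-3,-2))"
```

```text
t 11.48 h-frame mm [-164.2    0.5   10.1] F [-1.05  0.26  1.34] [ 22.   7. -47. 106.   5.  70. -17.]
12 [-0.   0.2 -0.7]
10 [-0.1  0.  -0.1]
8 [-0.1 -0.1  0.5]
6 [-0.1 -0.2  1.1]
4 [-0.1 -0.3  1.8]
2 [-0.1 -0.3  2.4]
0 [-0.1 -0.3  3. ]
-2 [-0.1 -0.4  3.6]
```

Request:
{"method": "send_rows", "body": {
  "series": [
    {"travel": [0, -0.1, 0.3], "dr": [0, 0, 0], "claw": 0},
    {"travel": [0, -0.1, 0.6], "dr": [0, 0, 0], "claw": 0},
    {"travel": [0, -0.2, 0.9], "dr": [0, 0, 0], "claw": 0},
    {"travel": [0, -0.2, 1.2], "dr": [0, 0, 0], "claw": 0},
    {"travel": [0, -0.3, 1.5], "dr": [0, 0, 0], "claw": 0},
    {"travel": [0, -0.3, 1.8], "dr": [0, 0, 0], "claw": 0},
    {"travel": [0, -0.3, 2.1], "dr": [0, 0, 0], "claw": 0},
    {"travel": [0, -0.3, 2.4], "dr": [0, 0, 0], "claw": 0}
  ]
}}

```text
time_s: 12.15
tool_pos: [0.4687, 0.1752, 0.1061]
tool_rot: [-179.3, 0.0, 100.5]
force: [-0.8, -0.6, 0.9]
grip_width: 0.0005
```

```bash
python3 -c "
from h import *
status();
w=env.read_camera('top');s=env.read_camera('scene');
cv2.imwrite('pics/s8.png',np.hstack([cv2.resize(w[150:360,60:260],(400,420)),cv2.resize(s[130:340,280:480],(400,420))]))"
```

```text
t 12.15 h-frame mm [-167.5    0.6  -13.9] F [-0.92 -0.38  0.93] [ 21.   8. -47. 108.   6.  67. -18.]
```

View pics/s8.png

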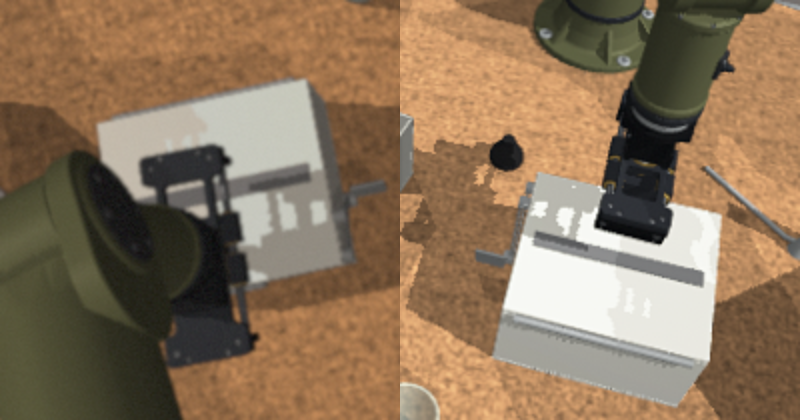

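The lid is nearly down. I'll press on gently until the force rises.

Request:
{"method": "send_rows", "body": {
  "series": [
    {"travel": [0, 0, 0.2], "dr": [0, 0, 0], "claw": 0},
    {"travel": [0, 0, 0.4], "dr": [0, 0, 0], "claw": 0},
    {"travel": [0, 0, 0.6], "dr": [0, 0, 0], "claw": 0},
    {"travel": [0, 0, 0.8], "dr": [0, 0, 0], "claw": 0},
    {"travel": [0, 0, 0.8], "dr": [0, 0, 0], "claw": 0}
  ]
}}

```text
time_s: 12.67
tool_pos: [0.4689, 0.1752, 0.0992]
tool_rot: [-179.3, 0.1, 100.5]
force: [-3.3, -1.4, 6.8]
grip_width: 0.0004
```

```bash
python3 -c "
from h import *
status()"
```

```text
t 12.67 h-frame mm [-167.3    0.6  -20.8] F [-3.48 -0.77  6.81] [ 21.   9. -47. 109.   7.  66. -18.]
```

Request:
{"method": "send_rows", "body": {
  "series": [
    {"travel": [0, 0, 0.2], "dr": [0, 0, 0], "claw": 0},
    {"travel": [0, 0, 0.3], "dr": [0, 0, 0], "claw": 0},
    {"travel": [0, 0, 0.3], "dr": [0, 0, 0], "claw": 0}
  ]
}}

```text
time_s: 12.92
tool_pos: [0.469, 0.1752, 0.0989]
tool_rot: [-179.3, 0.2, 100.5]
force: [-10.3, -4.1, 25.5]
grip_width: 0.0005
```

Request:
{"method": "send_rows", "body": {
  "series": [
    {"travel": [0, 0, 0.2], "dr": [0, 0, 0], "claw": 0},
    {"travel": [0, 0, 0.3], "dr": [0, 0, 0], "claw": 0},
    {"travel": [0, 0, 0.3], "dr": [0, 0, 0], "claw": 0}
  ]
}}

```text
time_s: 13.17
tool_pos: [0.4691, 0.1751, 0.0986]
tool_rot: [-179.3, 0.3, 100.5]
force: [-17.0, -6.9, 44.8]
grip_width: 0.0003
```

It's on a firm stop (TCP z steady at 98.6 to 99 mm while the force rises). Backing off and checking.

Request:
{"method": "send_rows", "body": {
  "series": [
    {"travel": [0, 0, -0.5], "dr": [0, 0, 0], "claw": 0},
    {"travel": [0, 0, -1.5], "dr": [0, 0, 0], "claw": 0},
    {"travel": [0, 0, -4], "dr": [0, 0, 0], "claw": 0},
    {"travel": [0, 0, -8], "dr": [0, 0, 0], "claw": 0},
    {"travel": [0, 0, -12], "dr": [0, 0, 0], "claw": 0},
    {"travel": [0, 0, -15], "dr": [0, 0, 0], "claw": 0},
    {"travel": [0, 0, -18], "dr": [0, 0, 0], "claw": 0},
    {"travel": [0, 0, -20], "dr": [0, 0, 0], "claw": 0},
    {"travel": [0, 0, -20], "dr": [0, 0, 0], "claw": 0}
  ]
}}

```text
time_s: 13.92
tool_pos: [0.4734, 0.1767, 0.2971]
tool_rot: [-179.8, 0.0, 100.5]
force: [-0.0, 0.5, -0.3]
grip_width: 0.0005
```

```bash
python3 -c "
from h import *
status()
for p in((-200,-115,8),(-200,115,8),(0,-115,8)):print(proj('scene',H+A@(np.array(p)/1000)))
w=env.read_camera('wrist');s=env.read_camera('scene');
cv2.imwrite('pics/s9.png',np.hstack([cv2.resize(w,(400,300)),s[130:340,180:480]]) if 0 else np.vstack([cv2.resize(s[130:340,170:480],(775,525))]))"
```

```text
t 13.92 h-frame mm [-162.7    1.1  177.1] F [ 0.06  0.53 -0.29] [ 24.   1. -47.  92.   1.  88. -13.]
[346.98995802 216.84020551]
[438.41381177 238.4164796 ]
[329.47620326 283.59978181]
```

View pics/s9.png

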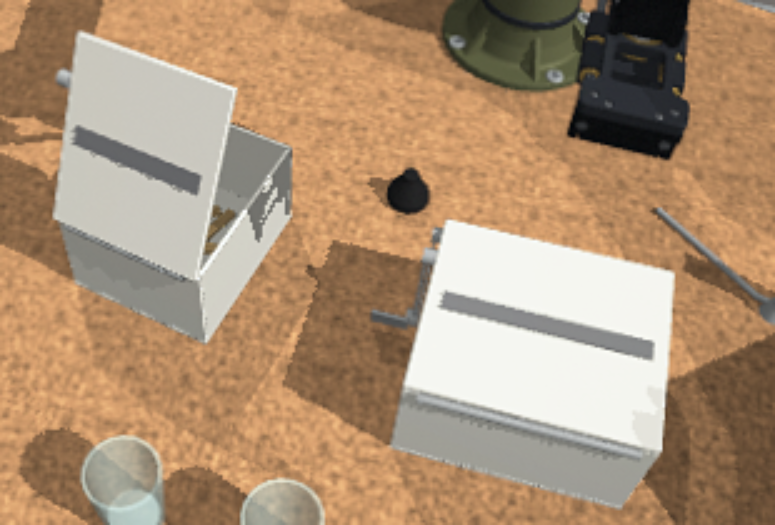

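The lid's front corner sits at about (348,219), against (347,217) predicted for fully shut. The stay hangs folded, the peg chest is still open, and the robot is clear. Handing in.

```bash
python3 -c "
from cell import env
print(env.sign_off())"
```

```text
the job is handed in; nothing more can be done
None
```

The inflator chest is shut and the peg chest is still propped open. I handed the job in at about 14 s with the gripper about 20 cm above the lid, touching nothing.

- **Knee:** I pressed the tab about 25 mm down and 28 mm towards the hinge with up to 11 N. The pictures showed the knee broken and the stay folding.
- **Lid:** I lowered it along its arc over about 4 s, with 1–4 N showing at the pauses, onto a firm stop. Afterwards its front corner lay within 2 px of where a fully shut lid should appear.
- **Peg chest:** It looked unchanged in the last picture. I judged its stay by eye and did not measure the knee.

Some things did not go as expected:
- **First press missed:** The fingertips end about 28 mm short of the reported tool point, so the first press missed the tab. The tab did not move, and I corrected for the offset from then on.
- **Closing press was harder than planned:** The last press on the shut lid reached about 45 N up through the fingertips (48 N in all). That is well under the 120 N wrist limit. The 40 N limit covers the arm and gripper body, and I take it not to include the fingertips.
- **Pictures:** I viewed 12, two over the budget of 10.

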